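# Release and withdraw the sample filter from its push-in fitting

## Task

Take the sample filter (the tube with the tall white cylindrical head) out of its push-in fitting: press the thumb tab of that fitting's release collar fully down first (it stays down), then draw the filter straight up and stand it in the empty steel cup, keeping hold of it until its foot is at the bottom. Leave the neighbouring fitting, the one with the low mushroom-shaped plug, alone with its collar up, and do not knock over the cup or the bottles.

Things in the scene. Friction and masses are not known exactly. Their poses are not given: they have to be found in the camera images.
- filter_port: Fitting bolted to the bench, holding the filter: foot disc 96 mm across, 12 mm high, upright steel barrel 62 mm across, top 62 mm above the bench; vertical bore 26 mm wide, floor 12 mm up. Origin on the bore axis at bench level, z up. Thumb tab along its -x, pipe stub along +x. Hidden jaws lock the filter until the collar is 8 mm or more down; then it lifts out freely.
- filter_port_collar (a joint): Release collar of the filter's fitting: 0 = up, 0.010 m = fully down (the stop); starts 0 to 2 mm down. It slides straight down, resisting with about 7 N of friction, no spring: it stays where it is left.
- filter_port_tab (a point): Centre of the top face of that collar's flat thumb tab, 56 mm from the bore axis; moves with the collar (82 mm above the bench when up). The grey collar is a ring 54 mm across, 29 mm inside, 8 mm thick; the tab is 34 mm wide and reaches to 74 mm from the axis, along this point's -x.
- filter_head (a point): Centre of the filter's white cylindrical head, 38 mm across, 42 mm high: the place to grip. The filter (about 0.16 kg) is 120 mm long; its steel stem is 24 mm across, grooved near the foot. The foot is 99 mm below this point along the filter's z (z up). Seated, the head spans 90 to 132 mm above the bench.
- filter_foot (a point): Centre of the flat lower end of the filter's stem, z along the stem towards the head.
- cup: Empty steel cup standing loose on the bench, 74 mm outside, 66 mm inside diameter, 76 mm high, inner floor 5 mm up, about 0.7 kg. Origin at the centre of its underside, z up.
- plug_port: Neighbouring fitting, identical to the filter's, holding the plug. Same origin and axes. Leave alone.
- plug_port_collar (a joint): Release collar of the neighbouring fitting: 0 = up, 0.010 m = fully down. Starts 0 to 2 mm down. Leave it up.
- plug_top (a point): Top centre of the mushroom-shaped white plug (head 48 mm across, 15 mm high, top 105 mm above the bench) that sits in the neighbouring fitting. Leave it in.
- bottle_tall: Capped white plastic bottle, 68 mm across, 160 mm high. Origin at the centre of its underside, z up. Bystander.
- bottle_short: White plastic jar with black lid, 72 mm across, 130 mm high. Origin at the centre of its underside, z up. Bystander.
- bottle_amber: Amber glass bottle, 60 mm across, 150 mm high. Origin at the centre of its underside, z up. Bystander.

How it is judged (in metres and radians):
On the way, in this order (a step that is already met when the one before it is completed fails the run):
1. the release collar of the filter's fitting is pressed down, at least 8 of its 10 mm (value of joint filter_port_collar above 0.008 m), for 0.2 s.
2. the filter is drawn out of the fitting, its foot above the barrel and the collar (z of filter_foot in the frame of filter_port above 0.085 m), for 0.1 s.
3. the filter's foot is lowered to within 25 mm of the cup's inner floor while the fingers still hold it (horizontal distance between filter_foot and cup below 0.032 m and z of filter_foot in the frame of cup below 0.03 m and contact force between the fingers and filter above 0.5 N), for 0.1 s.
At the end, for the whole second after the job is handed in: The filter stands (or leans) foot down in the upright cup, its foot within 20 mm of the inner floor, released and at rest; the plug is still in the neighbouring fitting (moved less than 15 mm) and that fitting's collar is less than 5 mm down; the bottles stand (horizontal distance between filter_foot and cup below 0.032 m and z of filter_foot in the frame of cup below 0.025 m and angle between filter_foot's own z axis and vertical below 0.8 rad and angle between cup's own z axis and vertical below 0.15 rad and height (world z) of cup below 0.01 m and linear speed of filter below 0.03 m/s and contact force between the fingers and filter below 0.1 N and value of joint plug_port_collar below 0.005 m and distance of plug_top from where it was at the start of the episode below 0.015 m); the robot touches nothing.
It fails at once if the neighbouring fitting's collar is pressed down more than 5 mm (value of joint plug_port_collar above 0.005 m).
It fails at once if the cup or a bottle is knocked over (tilted more than 0.7 rad) (angle between any of cup, bottle_tall, bottle_short, bottle_amber's own z axis and vertical above 0.7 rad).
It also fails if it takes over 51 s, if anything falls off the work surface, if the arm or the gripper's body presses on something with over 40 N, if the wrist force passes 120 N, or if a joint passes its speed limit or range.

## Robot

A 7-joint arm with a two-finger parallel gripper is mounted at the origin on the work surface. World frame = base frame: x ahead of the robot, y to its left, z up, the work surface at z = 0. Lengths are in m, angles in degrees, forces in N, time in s.
With the tool pointing down it reaches from about 0.4 to 0.9 m from the base axis. Payload 5.5 kg.
Tool frame: the origin (TCP) lies between the finger pads; the fingertips stand 25 mm ahead of it and the grasp point (between the pads) lies 6 mm ahead of it; z points along the fingers, y is the direction in which the jaws open and shut (so a half turn about z gives the same grasp; the last joint's range is limited). The gripper opens to 92 mm and grips with 3 to 60 N. Pads are 19 mm wide; open, the fingers measure 130 mm over their backs; the gripper's body (75 mm by 190 mm) begins 47 mm behind the grasp point.
Start: joints at [90.424, 28.699, -24.465, 88.831, 12.651, 65.22, -12.049], TCP at [0.164, -0.629, 0.252] pointing down, gripper open.
Joint ranges: [-164.97, 164.97], [-17.58, 116.51], [-87.97, 89.64], [11.32, 138.91], [-80.73, 260.73], [10.89, 115.49], [-147.41, 147.41]. Speed limits (degrees/s): [147.25, 147.25, 180, 180, 180, 180, 180].

## Interface

Orientations are given as a 3x3 rotation matrix whose columns are the frame's x, y, z axes.
In Python, from station import env, vision, job, read_t, read_q, read_joint_velocities, read_effort, read_tcp_pos, read_orientation, read_wrist_force, read_moment, read_width gives the robot as it stands. The module is installed in compiled form; this text tells all that it offers. Calls block until the motion is done:
- env.move_pose(position, orientation): joint-space move of the TCP to a pose.
- env.move_linear(position, orientation=None, rate=0.15, f_stop=None): straight line of the TCP; orientation=None keeps the orientation; rate is the mean speed in m/s. With f_stop (N) it stops when the force on the tool has changed by that much, and returns True; else False.
- env.goto_joints(angles): joint-space move.
- env.set_gripper(opening): finger opening in m; the grip force is fixed at half the most; returns when the fingers have stopped.
- env.sleep(seconds).
- env.ik(position, orientation): joint angles nearest the present ones, or None.
- vision.read_camera(name): name is "scene" or "top" or "wrist"; returns (picture, depth): 420x560x3 uint8, red, green, blue; 420x560 float32, m along the optical axis (not along the pixel's ray), 0 where there is no reading.
- vision.camera_model(name): a dict with "intrinsics" (3x3 intrinsics, pixels), "R" (3x3) and "t" (3): a world point X has camera coordinates R X + t. Camera axes: x right, y down, z forward; pixel columns grow to the right and rows downward; lengths in m; the calibration is good to about 2 mm. A picture is of the moment at which its call begins: read the wrist's pose just before it. camera_model takes no time and is no camera call; for the wrist camera it gives the pose at the moment of the call.
A pose or a line that the arm cannot do raises env.MotionError and nothing moves.
- job.sign_off(): hands the job in, once; it reports no verdict.
Readings, each from a call of its own:
- read_t(): time.
- read_q(): joint angles.
- read_joint_velocities(): joint speeds.
- read_effort(): joint torques, N m.
- read_tcp_pos(): TCP position.
- read_orientation(): TCP orientation.
- read_wrist_force(): force on the tool from outside, world axes, zero at the start.
- read_moment(): the same for the moment, N m.
- read_width(): finger opening in m.
Only numpy, scipy, OpenCV 4.12 (cv2) and the standard library are available. Lean on these libraries where they do the work, as an engineer would, in place of code of your own. Each camera call takes 0.05 s, during which the arm holds its last target.

## Working session

There is one attempt and no reset: what is moved stays moved. The work goes in short steps, each a Python script; the robot and the scene stay as the last script left them, time stands still between calls to the robot, and variables do not carry over. Pictures are saved under pics/ and viewed, and the job is handed in when it is done.

```bash
mkdir -p pics; ls; python3 - <<'E'
from station import *
import cv2,numpy as np
for n in ["scene","top","wrist"]:
    p,d=vision.read_camera(n); cv2.imwrite(f"pics/{n}0.png",p[:,:,::-1]); np.savez(f"{n}0.npz",p=p,d=d,**vision.camera_model(n))
    m=vision.camera_model(n); print(n,m["intrinsics"].round(1).tolist(),m["R"].round(3).tolist(),m["t"].round(3), (-m["R"].T@m["t"]).round(3))
print(read_t(),read_q(),read_tcp_pos(),read_orientation(),read_width())
E
```

```text
pics
scene [[392.0, 0.0, 276.7], [0.0, 392.0, 208.3], [0.0, 0.0, 1.0]] [[-0.118, 0.993, -0.01], [0.598, 0.063, -0.799], [-0.793, -0.1, -0.601]] [ 0.098 -0.299  1.307] [1.227 0.053 0.547]
top [[400.5, 0.0, 281.0], [0.0, 400.5, 211.9], [0.0, 0.0, 1.0]] [[-0.019, -1.0, 0.024], [-0.987, 0.015, -0.163], [0.162, -0.027, -0.986]] [-0.041  0.621  0.958] [ 0.457 -0.024  1.047]
wrist [[292.6, 0.0, 278.7], [0.0, 292.6, 212.7], [0.0, 0.0, 1.0]] [[0.253, -0.967, -0.001], [-0.927, -0.243, 0.287], [-0.278, -0.072, -0.958]] [-0.649 -0.036  0.392] [ 0.239 -0.609  0.385]
0.15 [ 90.42311134  28.74221477 -24.45563339  88.87695132  12.65056248
  65.22170807 -12.04800952] [ 0.16431225 -0.62836224  0.25091419] [[ 9.67442294e-01  2.53091484e-01 -3.30505454e-04]
 [ 2.53091692e-01 -9.67441134e-01  1.49882326e-03]
 [ 5.95948306e-05 -1.53367319e-03 -9.99998822e-01]] 0.09173654260387719
```

View pics/scene0.png

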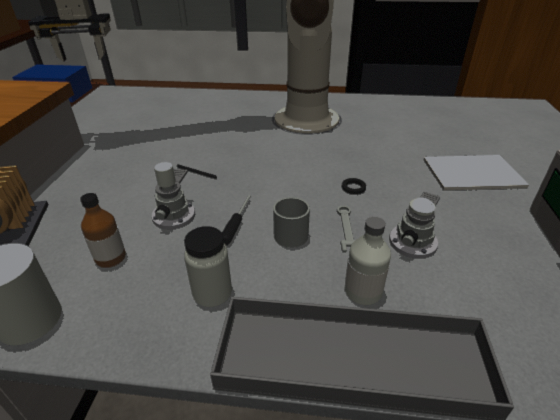

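View pics/top0.png

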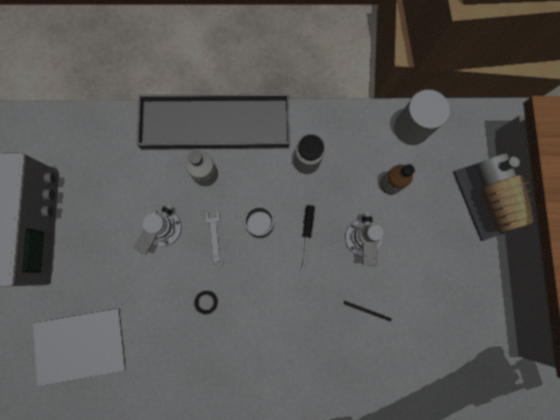

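The scene view shows the filter fitting at about (170,195) and the plug fitting at (418,225). The cup is at (291,223). In the top view these are at about (368,238), (158,228) and (259,222). I'll zoom in next.

```bash
python3 - <<'E'
import cv2,numpy as np
a=cv2.imread("pics/top0.png");b=cv2.imread("pics/scene0.png")
c1=cv2.resize(a[190:290,320:420],None,fx=4,fy=4,interpolation=cv2.INTER_CUBIC)
c2=cv2.resize(b[150:250,120:220],None,fx=4,fy=4,interpolation=cv2.INTER_CUBIC)
cv2.imwrite("pics/z1.png",np.clip(np.hstack([c1,c2])*1.5,0,255).astype(np.uint8))
E
cat > h.py <<'E'
import numpy as np,cv2
def load(n):
    return dict(np.load(n+".npz"))
def ray(m,u,v,z):
    K,R,t=m["intrinsics"],m["R"],m["t"]
    d=R.T@np.linalg.solve(K,[u,v,1.]);c=-R.T@t
    return c+d*(z-c[2])/d[2]
def cloud(m):
    d=m["d"];K,R,t=m["intrinsics"],m["R"],m["t"]
    v,u=np.mgrid[:d.shape[0],:d.shape[1]]
    pc=np.stack([(u-K[0,2])/K[0,0]*d,(v-K[1,2])/K[1,1]*d,d],-1)
    X=(pc-t)@R; X[d==0]=np.nan
    return X
E
python3 - <<'E'
from h import *
for n in ["top0","scene0"]:
    m=load(n);X=cloud(m);hsv=cv2.cvtColor(m["p"],cv2.COLOR_RGB2HSV)
    boxes={"top0":{"filt":(320,420,190,290),"plug":(120,190,195,270),"cup":(240,280,200,245)},"scene0":{"filt":(145,220,155,240),"plug":(385,445,185,260),"cup":(268,315,195,250)}}[n]
    for k,(u0,u1,v0,v1) in boxes.items():
        S=X[v0:v1,u0:u1].reshape(-1,3);
        for lo,hi in [(.125,.14),(.098,.112),(.074,.088),(.066,.08),(.056,.066)]:
            s=S[(S[:,2]>lo)&(S[:,2]<hi)]
            if len(s): print(n,k,lo,hi,len(s),np.median(s,0).round(3),s.min(0).round(3),s.max(0).round(3), ((s.min(0)+s.max(0))/2).round(4))
E
```

```text
top0 filt 0.125 0.14 207 [ 0.557 -0.265  0.131] [ 0.539 -0.284  0.126] [ 0.576 -0.248  0.138] [ 0.5573 -0.2656  0.132 ]
top0 filt 0.098 0.112 24 [ 0.55  -0.25   0.103] [ 0.539 -0.268  0.098] [ 0.57  -0.247  0.111] [ 0.5542 -0.2572  0.1047]
top0 filt 0.074 0.088 455 [ 0.521 -0.259  0.081] [ 0.483 -0.289  0.075] [ 0.583 -0.239  0.087] [ 0.5328 -0.2642  0.081 ]
top0 filt 0.066 0.08 152 [ 0.521 -0.256  0.079] [ 0.483 -0.289  0.067] [ 0.583 -0.24   0.08 ] [ 0.5328 -0.2646  0.0735]
top0 filt 0.056 0.066 113 [ 0.573 -0.246  0.06 ] [ 0.533 -0.288  0.056] [ 0.614 -0.235  0.066] [ 0.5732 -0.2615  0.0608]
top0 plug 0.098 0.112 252 [0.591 0.255 0.103] [0.569 0.234 0.098] [0.614 0.28  0.109] [0.5918 0.257  0.1037]
top0 plug 0.074 0.088 385 [0.554 0.275 0.081] [0.521 0.23  0.074] [0.618 0.304 0.086] [0.5695 0.267  0.08  ]
top0 plug 0.066 0.08 152 [0.552 0.272 0.079] [0.521 0.231 0.073] [0.618 0.304 0.08 ] [0.5696 0.267  0.0766]
top0 plug 0.056 0.066 147 [0.603 0.236 0.061] [0.562 0.225 0.056] [0.641 0.26  0.066] [0.6015 0.2425 0.0609]
top0 cup 0.074 0.088 112 [0.594 0.001 0.076] [ 0.562 -0.031  0.
[... 961 characters left out ...]
 0.112] [0.6655 0.2213 0.1049]
scene0 plug 0.074 0.088 357 [0.601 0.264 0.081] [0.523 0.227 0.074] [0.62  0.302 0.084] [0.5717 0.2644 0.0792]
scene0 plug 0.066 0.08 129 [0.611 0.25  0.078] [0.53  0.228 0.066] [0.62  0.302 0.08 ] [0.5751 0.2647 0.073 ]
scene0 plug 0.056 0.066 337 [0.614 0.242 0.062] [0.575 0.223 0.056] [0.645 0.284 0.066] [0.6097 0.2537 0.061 ]
scene0 cup 0.074 0.088 163 [0.604 0.002 0.076] [ 0.56  -0.034  0.074] [0.636 0.039 0.078] [0.5981 0.0025 0.0761]
scene0 cup 0.066 0.08 383 [0.607 0.002 0.073] [ 0.56  -0.034  0.066] [0.638 0.039 0.078] [0.5987 0.0026 0.0721]
scene0 cup 0.056 0.066 265 [0.614 0.002 0.061] [ 0.564 -0.033  0.056] [0.636 0.039 0.066] [0.6    0.0031 0.061 ]
```

View pics/z1.png

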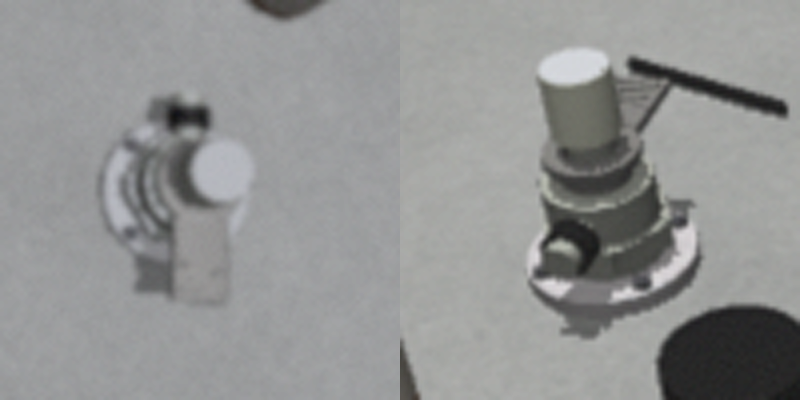

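```bash
python3 - <<'E'
from h import *
for n,box in [("top0",(340,400,215,290)),("scene0",(145,225,155,240))]:
    m=load(n);X=cloud(m);u0,u1,v0,v1=box
    S=X[v0:v1,u0:u1].reshape(-1,3)
    c=np.array([.557,-.266])
    r=np.hypot(*(S[:,:2]-c).T)
    s=S[(S[:,2]>.073)&(S[:,2]<.09)&(r>.032)&(r<.085)]
    r_=cv2.minAreaRect(s[:,:2].astype(np.float32)*1000)
    print(n,len(s),s.mean(0).round(4),np.median(s[:,2]).round(4),r_)
    # head top: fit circle to rim by minEnclosingCircle
    h=S[(S[:,2]>.128)&(S[:,2]<.137)&(r<.03)]
    print("head",cv2.minEnclosingCircle(h[:,:2].astype(np.float32)*1000),h[:,2].mean())
    for k,lo,hi,cc,rr in [("amber",.1,.16,(.68,-.3),.08),("jar",.12,.137,(.75,-.1),.08),("tall",.12,.17,(.75,.14),.08),("plug",.098,.108,(.59,.255),.03)]:
        A=X.reshape(-1,3);q=A[(A[:,2]>lo)&(A[:,2]<hi)&(np.hypot(A[:,0]-cc[0],A[:,1]-cc[1])<rr)]
        if len(q): print(k,len(q),q.min(0).round(3),q.max(0).round(3))
# two-view check: head mask white blobs
m=load("top0")
g=cv2.cvtColor(m["p"],cv2.COLOR_RGB2GRAY);print(g[233,375])
mask=((g>150)*255).astype(np.uint8)[215:250,355:395]
cs,_=cv2.findContours(mask,0,2);b=max(cs,key=cv2.contourArea);(u,v),rr=cv2.minEnclosingCircle(b);print(u+355,v+215,rr,ray(m,u+355,v+215,.132))
E
```

```text
top0 267 [ 0.5053 -0.2614  0.0808] 0.081 ((505.9938659667969, -262.0169677734375), (34.48950958251953, 44.58803176879883), 86.17352294921875)
head ((557.3346557617188, -265.3616638183594), 18.684059143066406) 0.13136588198817842
amber 351 [ 0.677 -0.371  0.1  ] [ 0.727 -0.321  0.153]
jar 537 [ 0.736 -0.154  0.12 ] [ 0.798 -0.091  0.134]
tall 267 [0.715 0.127 0.12 ] [0.752 0.169 0.163]
plug 250 [0.569 0.234 0.098] [0.614 0.28  0.107]
scene0 120 [ 0.5047 -0.2582  0.0805] 0.081 ((506.57916259765625, -263.3896789550781), (32.299922943115234, 45.00284957885742), 88.76112365722656)
head ((558.5796508789062, -269.28778076171875), 20.231443405151367) 0.1313292082830082
amber 668 [ 0.685 -0.371  0.1  ] [ 0.729 -0.325  0.151]
jar 935 [ 0.736 -0.156  0.12 ] [ 0.8   -0.094  0.132]
tall 649 [0.721 0.126 0.12 ] [0.757 0.165 0.162]
plug 251 [0.574 0.232 0.098] [0.615 0.276 0.107]
122Traceback (most recent call last):
  File "<stdin>", line 20, in <module>
ValueError: max() iterable argument is empty
```

```bash
cat >> h.py <<'E'
RD=np.array([[1.,0,0],[0,-1,0],[0,0,-1]])
E
python3 - <<'E'
from station import *
from h import *
env.set_gripper(0.0)
env.move_pose([.499,-.2615,.20],RD); print(read_t(),read_q().round(1),read_tcp_pos(),read_width())
env.move_linear([.499,-.2615,.125],rate=.1)
f0=read_wrist_force();print(f0)
a=env.move_linear([.499,-.2615,.1],rate=.03,f_stop=30);print(a,read_tcp_pos(),read_wrist_force())
a=env.move_linear([.499,-.2615,.0945],rate=.02,f_stop=25);print(a,read_tcp_pos(),read_wrist_force(),read_t())
env.sleep(.2);print(read_tcp_pos(),read_wrist_force())
for n in ["top","scene"]:
    p,d=vision.read_camera(n); cv2.imwrite(f"pics/{n}1.png",p[:,:,::-1])
E
```

```text
3.4083 [ 53.3  25.4 -35.8 104.   17.6  56.2 -79.9] [ 0.49854759 -0.26293031  0.20001634] 0.0007086958960965889
[ 0.61229471 -0.50710916 -0.3712834 ]
False [ 0.49887322 -0.26155308  0.10000094] [-1.71930312  0.01156081  4.94030008]
True [ 0.49891075 -0.26152408  0.09694686] [-3.11137346  1.66876189 10.58160898] 5.6
[ 0.49887038 -0.26153416  0.09691465] [-3.40405178  1.86136981 11.22225473]
```

```bash
python3 - <<'E'
from station import *
from h import *
env.move_linear([.499,-.2615,.20],rate=.12)
env.set_gripper(.08)
env.move_pose([.45,-.2655,.22],RD)
for n in ["scene","wrist","top"]:
    m=vision.camera_model(n);p,d=vision.read_camera(n); cv2.imwrite(f"pics/{n}2.png",p[:,:,::-1]); np.savez(f"{n}2.npz",p=p,d=d,**m)
    X=cloud(load(n+"2")).reshape(-1,3);r=np.hypot(X[:,0]-.557,X[:,1]+.266)
    s=X[(X[:,2]>.06)&(X[:,2]<.09)&(r>.034)&(r<.08)&(X[:,0]<.525)]
    h=X[(X[:,2]>.126)&(X[:,2]<.139)&(r<.035)]
    c=X[(X[:,2]>.07)&(X[:,2]<.082)&(np.hypot(X[:,0]-.599,X[:,1]-.003)<.06)]
    print(n,len(s),np.median(s,0),len(h), h.min(0),h.max(0), (h.min(0)+h.max(0))/2, len(c) and (c.min(0)+c.max(0))/2)
print(read_t(),read_wrist_force())
E
```

```text
scene 113 [ 0.50148833 -0.25755492  0.07178865] 166 [ 0.53881405 -0.28520574  0.12616258] [ 0.57846851 -0.24963136  0.13362373] [ 0.55864128 -0.26741855  0.12989315] [0.59909048 0.0022462  0.07391843]
wrist 1556 [ 0.50430684 -0.26577059  0.07311508] 2402 [ 0.53813477 -0.28782617  0.12698318] [ 0.5752144  -0.25026944  0.13589144] [ 0.55667458 -0.26904781  0.13143731] [ 0.59003804 -0.02759633  0.07416472]
top 176 [ 0.50996914 -0.26164151  0.0714478 ] 204 [ 0.53863157 -0.28272556  0.12664717] [ 0.57578748 -0.24683674  0.13754352] [ 0.55720953 -0.26478115  0.13209534] [0.5989167  0.00448668 0.07509212]
8.7083 [-0.12662237 -0.47024882  0.01916159]
```

View pics/wrist2.png

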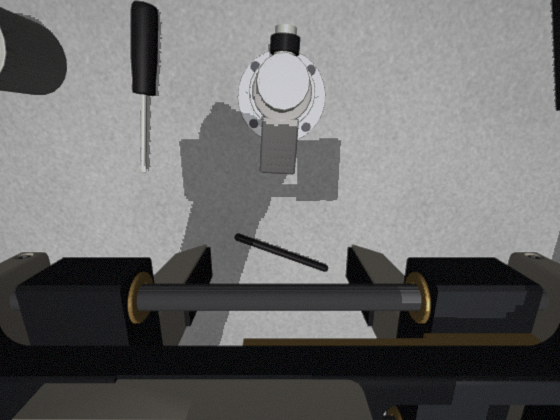

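View pics/scene2.png

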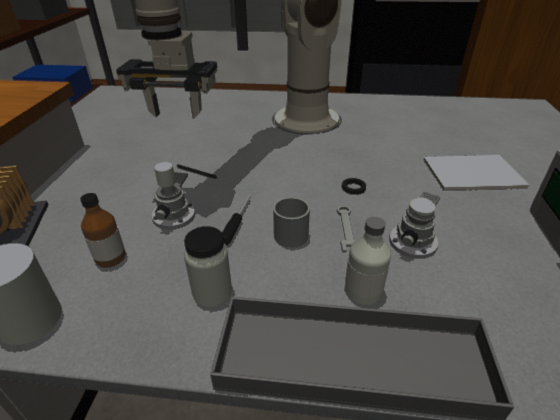

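The wrist view shows the tab at about (279,148), clear of the head at (283,82). The tab's top face now measures 72 mm high, so the collar is fully down. Next is the grasp.

```bash
python3 - <<'E'
from station import *
from h import *
x,y=.5575,-.267
env.move_pose([x,y,.19],RD)
env.move_linear([x,y,.119],rate=.1,f_stop=8); print(read_tcp_pos(),read_wrist_force())
env.set_gripper(0.0); print(read_width(),read_wrist_force(),read_tcp_pos(),read_t())
a=env.move_linear([x,y,.150],rate=.06,f_stop=30);print(a,read_tcp_pos(),read_wrist_force(),read_width())
if not a:
    a=env.move_linear([x,y,.26],rate=.1,f_stop=30);print(a,read_tcp_pos(),read_wrist_force(),read_width())
for n in ["scene","top"]:
    m=vision.camera_model(n);p,d=vision.read_camera(n); cv2.imwrite(f"pics/{n}3.png",p[:,:,::-1]); np.savez(f"{n}3.npz",p=p,d=d,**m)
    X=cloud(load(n+"3")).reshape(-1,3);r=np.hypot(X[:,0]-.557,X[:,1]+.266)
    h=X[(X[:,2]>.12)&(X[:,2]<.19)&(r<.04)]
    if len(h): print(n,len(h),h.min(0),h.max(0),(h.min(0)+h.max(0))/2)
print(read_t())
E
```

```text
[ 0.55800439 -0.26703644  0.11951648] [-0.59359966 -0.65307135 -0.29197742]
0.03767913800872838 [ 0.279088   -1.66863647  0.34278386] [ 0.55748419 -0.26728056  0.11903044] 10.8333
False [ 0.55743211 -0.26682477  0.15017511] [-0.94335239  0.91285201 -2.15545114] 0.03770414337896381
False [ 0.5569442  -0.26686581  0.25906465] [-1.05115274 -0.42945659 -2.35795573] 0.03789926304626101
scene 181 [ 0.5473149  -0.27887971  0.15167833] [ 0.57093044 -0.25465491  0.18990793] [ 0.55912267 -0.26676731  0.17079313]
12.85
```

View pics/scene3.png

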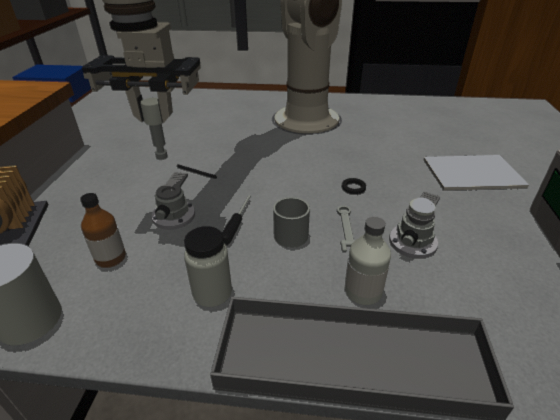

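The filter is out and hanging vertically, with its foot at about (160,155), z ≈ 0.152 m. Next is the cup.

```bash
python3 - <<'E'
from station import *
from h import *
x,y=.599,.003
env.move_linear([x,y,.26],RD,rate=.15);print(read_tcp_pos(),read_width())
for n in ["scene","top"]:
    m=vision.camera_model(n);p,d=vision.read_camera(n); cv2.imwrite(f"pics/{n}4.png",p[:,:,::-1]); np.savez(f"{n}4.npz",p=p,d=d,**m)
X=cloud(load("scene4")).reshape(-1,3);r=np.hypot(X[:,0]-x,X[:,1]-y)
for lo,hi in ((.12,.17),(.170,.19),(.074,.08)):
    h=X[(X[:,2]>lo)&(X[:,2]<hi)&(r<.06)]
    print(len(h),h.min(0),h.max(0))
a=env.move_linear([x,y,.125],rate=.08,f_stop=8);print(a,read_tcp_pos(),read_wrist_force())
if not a:
    a=env.move_linear([x,y,.1105],rate=.02,f_stop=4);print(a,read_tcp_pos(),read_wrist_force())
env.sleep(.2);print(read_t(),read_width(),read_tcp_pos())
p,d=vision.read_camera("scene");cv2.imwrite("pics/scene5.png",cv2.resize(p[120:270,200:400,::-1],None,fx=4,fy=4))
E
```

```text
[0.59901679 0.00184428 0.25988887] 0.037424731850753484
111 [ 0.59454129 -0.01003112  0.15425212] [0.61299064 0.01266395 0.16987766]
77 [ 0.60092248 -0.00945907  0.17006573] [0.6126096  0.01254064 0.18994466]
165 [ 0.55986441 -0.03399555  0.0740379 ] [0.63552277 0.03875531 0.07874259]
False [0.59939087 0.00299618 0.12551451] [ 0.24509446 -0.78046084 -1.80458641]
True [0.59879921 0.00274404 0.1118875 ] [ 0.06580395 -0.73047162  5.9310117 ]
17.5833 0.037626568138948616 [0.59879064 0.00274048 0.11187164]
```

View pics/scene5.png

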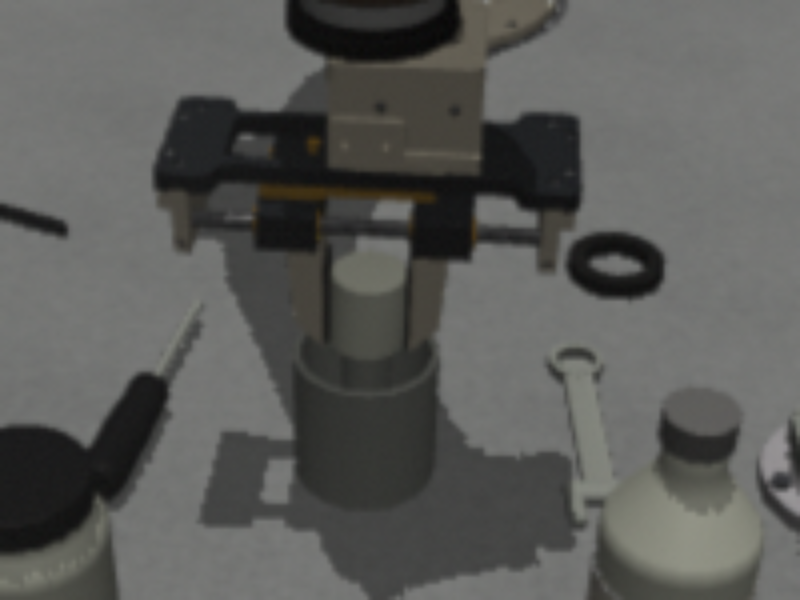

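The filter stands in the cup, with its head at about (370,305) in the crop, held between the fingers. Contact came at TCP z = 0.112, which is where the cup floor should be. I'll release and back off.

```bash
python3 - <<'E'
from station import *
from h import *
env.set_gripper(.085);print(read_width())
env.sleep(.3)
env.move_linear([.5988,.0027,.30],rate=.1)
env.move_linear([.45,.0027,.30],rate=.15)
env.sleep(.5)
for n in ["scene","top"]:
    m=vision.camera_model(n);p,d=vision.read_camera(n); cv2.imwrite(f"pics/{n}6.png",p[:,:,::-1]); np.savez(f"{n}6.npz",p=p,d=d,**m)
    X=cloud(load(n+"6")).reshape(-1,3)
    r=np.hypot(X[:,0]-.599,X[:,1]-.003)
    h=X[(X[:,2]>.09)&(X[:,2]<.2)&(r<.06)];c=X[(X[:,2]>.073)&(X[:,2]<.08)&(r<.06)]
    print(n,"head",h.min(0),h.max(0),"cup",c.min(0),c.max(0))
    q=X[(X[:,2]>.09)&(X[:,2]<.15)&(np.hypot(X[:,0]-.593,X[:,1]-.256)<.045)];print("plug",q.min(0),q.max(0))
    q=X[(X[:,2]>.06)&(X[:,2]<.09)&(np.hypot(X[:,0]-.54,X[:,1]-.283)<.012)];print("plug tab",np.median(q,0))
print(read_t(),read_wrist_force())
E
```

```text
0.08500587473052928
scene head [ 0.58209082 -0.01618228  0.0900492 ] [0.61954027 0.02042318 0.12694316] cup [ 0.56530205 -0.03419444  0.07301959] [0.6364471  0.03871745 0.07847088]
plug [0.57362593 0.23017913 0.09046191] [0.61814223 0.2772577  0.10672108]
plug tab [0.53971304 0.28314215 0.08160907]
top head [ 0.58003738 -0.01221495  0.09010683] [0.61644844 0.02292212 0.12879985] cup [ 0.56262737 -0.03106037  0.07306089] [0.63494818 0.04005856 0.07918722]
plug [0.56911992 0.23247822 0.09080834] [0.61517499 0.28160915 0.10910159]
plug tab [0.54011268 0.28317813 0.08139529]
22.625 [-0.39113332  0.48873287  0.16093235]
```

View pics/scene6.png

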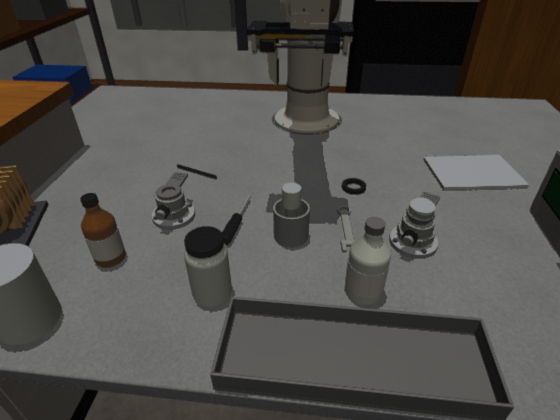

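The filter stands upright in the cup at about (291,205), its head top at about 125 mm as expected. The plug, its collar and the bottles have not moved.

```bash
python3 -c "
from station import *
job.sign_off();print(read_t())"
```

```text
the job is handed in; nothing more can be done
the job is handed in; nothing more can be done
```

The filter is out of its fitting and standing upright in the steel cup. I handed the job in at about 22.6 s of the 51 s allowed; sign-off gives no verdict.

- **Collar:** I pressed the thumb tab with closed fingers. Contact came at 81 mm and it stopped at 72 mm above the bench, which is fully down; the cameras read about 72 mm afterwards.
- **Filter:** I gripped the head and drew it straight up with no resistance. I then lowered it into the cup until the foot touched the floor, with the TCP at 0.112 m as predicted, and only then released it.
- **Last checks:** The head is centred over the cup to about 3 mm, with its top at about 125–129 mm (about 125 mm is right for a filter standing on the cup floor). The plug is in place with its tab still at about 81.5 mm, the cup and bottles are standing, and the arm is clear.

No check failed. The scene and top views differed by 1–4 mm in horizontal position, a little more than the stated 2 mm calibration, so I averaged them.

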